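Change over the two trays of a UV viewing box

ROBOT

A 6-joint arm with a two-finger parallel gripper is mounted at the origin on the work surface. World frame = base frame: x ahead of the robot, y to its left, z up, the work surface at z = 0. Lengths are in m, angles in degrees, forces in N, time in s.
With the tool pointing down it reaches from about 0.4 to 0.825 m from the base axis. Payload 7 kg.
Tool frame: the origin (TCP) lies between the finger pads; the fingertips stand 25 mm ahead of it and the grasp point (between the pads) lies 6 mm ahead of it; z points along the fingers, y is the line along which they close (so a half turn about z gives the same grasp; the last joint's range is limited). The gripper opens to 88 mm and grips with 3 to 60 N. Pads are 19 mm wide; open, the fingers measure 130 mm over their backs; the gripper's body (78 mm by 193 mm) begins 47 mm behind the grasp point.
Start: joints at [92.939, 20.546, 0.682, 0, -70.136, -16.507], TCP at [0.158, 0.656, 0.252] pointing down, gripper open.
Joint ranges: [-176.03, 176.03], [-82.01, 121.73], [-58.28, 71.71], [-173.87, 95.51], [-174.79, -0.11], [-173.66, 173.66]. Speed limits (degrees/s): [136.94, 136.94, 172.46, 180, 180, 180].

INTERFACE

Orientations are given as [roll, pitch, yaw] about the fixed x, y, z axes, in that order (R = Rz(yaw) Ry(pitch) Rx(roll)).
In Python, from plant import r gives the robot as it stands.
- The arm moves only by the shell command python3 -m crank 'ROWS' [FORCE]. ROWS is JSON, a list of rows, each a list of 3 entries, a list of its own where there are three numbers: the turn, a rotation vector about the tool's x, y, z in degrees, then the shift along the tool's x, y, z in cm, then the closure, from -1 (fully open) to 1 (shut). In form: [[[wx, wy, wz], [dx, dy, dz], fingers], ...]. A call has 1 to 8 rows; each row shifts and turns the commanded pose from where the row before left it, along the tool's axes as they then stand; what a row does not reach is not made up. A row lasts 1/10 s, in which the tool goes at most 50 mm and 8.59 degrees, less where a joint would pass 70% of its speed; a pose out of reach is approached as far as the arm can. A call with a gripper value outside its range is refused whole. The fingers move at their own pace and stop on an object; FORCE is the grip in N (left out, the last holds). Time passes only in rows, so rows that do not move let the fingers close. It gives the time, the measured TCP pose, the force, the opening and the grip force at its end, in the units of the state.
- r.get_state(): the state, without advancing time (a new reading comes with each control period).
- r.capture(name): name is "side" or "top"; returns a dict with "color" (384x512x3 uint8, red, green, blue), "range_z" (384x512 float32, m along the optical axis (not along the pixel's ray), 0 where there is no reading), "intrinsics" (3x3 intrinsics, pixels), "world_from_camera" (4x4, takes a point from camera to world coordinates). Camera axes: x right, y down, z forward; pixel columns grow to the right and rows downward; lengths in m; the calibration is good to about 2 mm. A picture is of the moment at which its call begins.
- r.close_job(): hands the job in; it is judged then, once.
The state is a dict: "time_s": time; "joints": joint angles; "qd": joint speeds; "joint_torque": joint torques, N m; "tcp_pos": TCP position; "eef_rot": TCP orientation; "contact_force": force on the tool from outside, world axes, zero at the start; "moment": the same for the moment, N m; "gripper_width": finger opening in m; "gripper_force": force on a finger pad.
Only numpy, scipy, OpenCV 4.12 (cv2) and the standard library are available. Lean on these libraries where they do the work, as an engineer would, in place of code of your own. Each camera call takes 0.05 s, during which the arm holds its last target. There are 200 camera calls.

TASK

Change over the trays of the low viewing box: first push the orange tray, which stands open, all the way home, then hook a fingertip behind the lip of the green tray and draw it out along its rail as far as it goes. Push and hook only: never pinch a tray's lip between the fingers, and keep the vials standing in their trays without touching them. Leave the other things on the bench where they are.

Things in the scene. Friction and masses are not known exactly. Their poses are not given: they have to be found in the camera images.
- tray_green (a joint): How far the green tray is drawn out of the viewing box, in m: 0 = fully home, 0.100 = fully out; hard end stops at both. It slides level on its rail towards the viewing box's front (the side facing the robot), needs about 1.5 N plus 4 N per m/s and stays where it is left. The two trays lie side by side, 134 mm between centre lines; which colour is left and which right varies.
- green_lip: Upright green lip across the front end of the green tray: 4 mm thick, 70 mm wide, 50 mm high, moving with it. Origin: centre of its underside, 12 mm above the bench. x = along the rail INTO the box (out is -x), y along the lip, z up. Behind it the tray is a flat plate, top 12 mm above the bench, free as far as a low rim 60 mm behind the lip. Tray home: lip 55 mm in front of the box.
- green_pad: Green plastic plate lying flat against the front (robot side) of the green tray's lip, moving with it: 8 mm thick, 70 mm wide, 50 mm high. Origin: centre of its underside, 12 mm above the bench; axes as the lip's; its centre is 6 mm in front of the lip's centre. Its free front face, 4 mm in front of its origin, is where the tray is pushed in.
- tray_orange (a joint): How far the orange tray is drawn out of the viewing box, in m: 0 = fully home, 0.100 = fully out; hard end stops at both. It slides level on its rail towards the viewing box's front (the side facing the robot), needs about 1.5 N plus 4 N per m/s and stays where it is left. The two trays lie side by side, 134 mm between centre lines; which colour is left and which right varies.
- orange_lip: Upright orange lip across the front end of the orange tray: 4 mm thick, 70 mm wide, 50 mm high, moving with it. Origin: centre of its underside, 12 mm above the bench. x = along the rail INTO the box (out is -x), y along the lip, z up. Behind it the tray is a flat plate, top 12 mm above the bench, free as far as a low rim 60 mm behind the lip. Tray home: lip 55 mm in front of the box.
- orange_pad: Orange plastic plate lying flat against the front (robot side) of the orange tray's lip, moving with it: 8 mm thick, 70 mm wide, 50 mm high. Origin: centre of its underside, 12 mm above the bench; axes as the lip's; its centre is 6 mm in front of the lip's centre. Its free front face, 4 mm in front of its origin, is where the tray is pushed in.
- green_vial1: Loose green glass vial with white cap, diameter 28 mm, 50 mm high, standing upright in the green tray, its centre 80 to 135 mm behind the lip's rear face. Origin: centre of its underside, 12 mm above the bench; z up. Not to be touched.
- green_vial2: Loose green glass vial with white cap, diameter 28 mm, 50 mm high, standing upright in the green tray, its centre 120 to 180 mm behind the lip's rear face. Origin: centre of its underside, 12 mm above the bench; z up. Not to be touched.
- orange_vial1: Loose amber glass vial with black cap, diameter 28 mm, 50 mm high, standing upright in the orange tray, its centre 80 to 135 mm behind the lip's rear face. Origin: centre of its underside, 12 mm above the bench; z up. Not to be touched.
- orange_vial2: Loose amber glass vial with black cap, diameter 28 mm, 50 mm high, standing upright in the orange tray, its centre 120 to 180 mm behind the lip's rear face. Origin: centre of its underside, 12 mm above the bench; z up. Not to be touched.
- viewer: Low white UV viewing box with amber window in its roof, fixed: 190 mm deep, 290 mm wide, 76 mm high. Origin: at bench level, middle of its front face (the one the trays come out of); x = into the box, y to the left seen from the robot, z up. Tray centre lines at y = +67 and -67 mm.
- spare_vial: Loose amber vial with white cap standing on the bench beside the viewing box, diameter 28 mm, 58 mm high; origin: centre of its underside. Leave alone.
- dish1: Loose white square weighing dish on the bench beside the viewing box, 55 x 55 x 12 mm; origin: centre of its underside. Leave alone.
- dish2: Loose white square weighing dish on the bench beside the viewing box, 55 x 55 x 12 mm; origin: centre of its underside. Leave alone.
- torch: Loose black hand torch lying on the bench nearer the robot than the viewing box, to the left, 113 mm long (x, lens towards +x), 34 mm high; origin: underside, near the middle. Leave alone.

How it is judged:
By the outcome, as a careful person would: the job done as asked, in the order asked, and still so for the second after the job is handed in, with the robot touching nothing.
It also fails if it takes over 45 s, if anything falls off the work surface, if the arm or the gripper's body presses on something with over 40 N, if the wrist force passes 120 N, or if a joint passes its speed limit or range.

## Working session

There is one attempt and no reset: what is moved stays moved. The work goes in short steps, Python scripts to look and compute and a shell command to move; the robot and the scene stay as the last step left them, time stands still between calls to the robot, and variables do not carry over. Pictures are saved under pics/ and viewed, at most 10 in all, crops included, and the job is handed in when it is done.

```bash
mkdir -p pics; python3 - <<'E'
from plant import r
import cv2,numpy as np
s=r.get_state();print({k:np.round(v,3).tolist() for k,v in s.items()})
for n in("side","top"):
    c=r.capture(n);np.savez(f"pics/{n}0.npz",**c);cv2.imwrite(f"pics/{n}0.png",c["color"][:,:,::-1]);print(np.round(c["world_from_camera"],3).tolist(),c["intrinsics"].tolist())
E
```

```text
{'time_s': 0.0, 'joints': [92.94, 20.592, 0.632, -0.021, -70.135, -16.506], 'qd': [-0.019, -0.001, -0.051, 0.027, 0.005, 0.013], 'joint_torque': [0.001, -58.272, 29.306, 6.997, 0.007, -0.0], 'tcp_pos': [0.158, 0.656, 0.251], 'eef_rot': [179.903, -0.008, -13.572], 'contact_force': [-0.291, 0.803, 0.307], 'moment': [0.021, -0.003, -0.045], 'gripper_force': 0.0, 'gripper_width': 0.087}
[[0.809, -0.313, 0.497, 0.095], [-0.587, -0.398, 0.705, -0.677], [-0.023, -0.863, -0.505, 0.561], [0.0, 0.0, 0.0, 1.0]] [[465.91555550447407, 0.0, 254.33399098463403], [0.0, 465.91555550447407, 195.57494971956078], [0.0, 0.0, 1.0]]
[[-0.02, -0.988, 0.156, 0.442], [-1.0, 0.02, -0.004, 0.055], [0.0, -0.156, -0.988, 0.936], [0.0, 0.0, 0.0, 1.0]] [[370.2107079708738, 0.0, 255.04773701550712], [0.0, 370.2107079708738, 193.89070792550822], [0.0, 0.0, 1.0]]
```

View pics/side0.png

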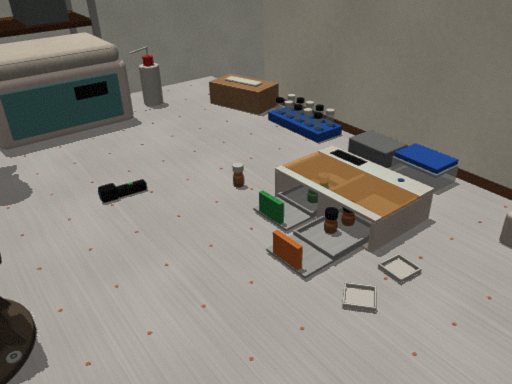

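View pics/top0.png

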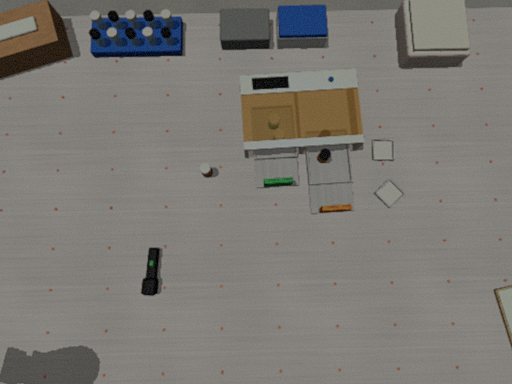

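The orange tray is on the right, open (top view: lip at 336,208). The green tray is on the left, lip at (279,181). The box is slightly yawed. The spare vial is at (206,170), the torch at (151,271) and the dishes at (383,150) and (389,193). Next I'll measure from depth.

```bash
cat > h.py <<'E'
import numpy as np,cv2
def cloud(c):
    K=c["intrinsics"];T=c["world_from_camera"];z=c["range_z"];v,u=np.indices(z.shape)
    p=np.stack([(u-K[0,2])/K[0,0]*z,(v-K[1,2])/K[1,1]*z,z],-1)
    w=p@T[:3,:3].T+T[:3,3];w[z==0]=np.nan;return w
def masks(c):
    h=cv2.cvtColor(c["color"],cv2.COLOR_RGB2HSV)
    g=cv2.inRange(h,(50,150,60),(75,255,255));o=cv2.inRange(h,(4,190,150),(13,255,255));return dict(green=g>0,orange=o>0)
def box(c,u0,v0,u1,v1):
    w=cloud(c);m=np.zeros(w.shape[:2],bool);m[v0:v1,u0:u1]=1;return w,m
def report(c,regions):
    w=cloud(c)
    for k,m in masks(c).items():
        u0,v0,u1,v1=regions[k];mm=np.zeros_like(m);mm[v0:v1,u0:u1]=m[v0:v1,u0:u1]
        p=w[mm];p=p[np.isfinite(p[:,0])]
        t=p[p[:,2]>.03];rc=cv2.minAreaRect((t[:,:2]*1000).astype(np.float32))
        print(k,len(p),"x,y,z pct5/50/95",np.round(np.percentile(p,[2,50,98],axis=0),4).tolist(),"rect",np.round(rc[0],1),np.round(rc[1],1),round(rc[2],1))
E
python3 - <<'E'
from h import *
t=np.load("pics/top0.npz");s=np.load("pics/side0.npz")
print("top");report(t,dict(green=(250,170,305,195),orange=(310,198,362,218)))
print("side");report(s,dict(green=(250,185,290,228),orange=(265,225,310,275)))
w=cloud(t)
# box roof: front edge and yaw
m=np.zeros(w.shape[:2],bool);m[65:155,235:370]=1
p=w[m&(w[...,2]>.06)&(w[...,2]<.09)];rc=cv2.minAreaRect((p[:,:2]*1000).astype(np.float32));print("viewer",rc,np.median(p[:,2]))
print(np.round(cv2.boxPoints(rc)))
for n,(a,b) in dict(vial=(206,168),torch=(151,271),d1=(383,150),d2=(389,193),gl=(258,186),ol=(312,211)).items(): print(n,np.round(w[b,a],3))
E
python3 -c "
import cv2
a=cv2.imread('pics/side0.png')[170:290,230:390];b=cv2.imread('pics/top0.png')[135:225,240:360]
cv2.imwrite('pics/crop.png',cv2.resize(a,None,fx=5,fy=5,interpolation=2)[:600,:800])"
```

```text
top
green 82 x,y,z pct5/50/95 [[0.607, -0.0353, 0.0529], [0.6116, -0.0065, 0.0636], [0.6169, 0.0272, 0.0667]] rect [611.6  -3.1] [ 8.7 65.1] 3.2Traceback (most recent call last):
  File "<stdin>", line 3, in <module>
  File "h.py", line 17, in report
    print(k,len(p),"x,y,z pct5/50/95",np.round(np.percentile(p,[2,50,98],axis=0),4).tolist(),"rect",np.round(rc[0],1),np.round(rc[1],1),round(rc[2],1))
                                               ~~~~~~~~~~~~~^^^^^^^^^^^^^^^^^^^^
    return _quantile_unchecked(
        a, q, axis, out, overwrite_input, method, keepdims, weights)
    return _ureduce(a,
                    func=_quantile_ureduce_func,
    ...<5 lines>...
                    overwrite_input=overwrite_input,
                    method=method)
    r = func(a, **kwargs)
    result = _quantile(arr,
                       quantiles=q,
    ...<2 lines>...
                       out=out,
                       weights=wgt)
    slices_having_nans = np.isnan(arr[-1, ...])
                                  ~~~^^^^^^^^^
IndexError: index -1 is out of bounds for axis 0 with size 0
```

View pics/crop.png

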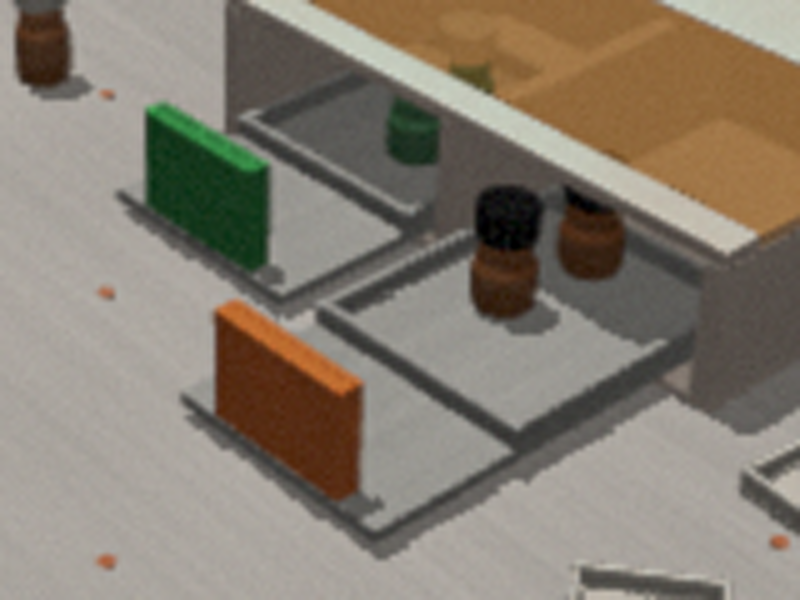

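The enlarged side view shows both lips upright, each with its pad. Behind each lip is a free plate up to the rim, and the vials stand further back. I'll widen the orange mask.

```bash
sed -i 's/(4,190,150),(13,255,255)/(3,150,60),(17,255,255)/; s/(50,150,60)/(50,130,40)/;s/(75,255,255)/(85,255,255)/' h.py
python3 - <<'E'
from h import *
t=np.load("pics/top0.npz");s=np.load("pics/side0.npz")
print("top");report(t,dict(green=(250,170,305,195),orange=(310,198,362,218)))
print("side");report(s,dict(green=(250,185,290,228),orange=(265,225,310,275)))
w=cloud(t)
m=np.zeros(w.shape[:2],bool);m[65:155,235:370]=1
p=w[m&(w[...,2]>.06)&(w[...,2]<.09)];rc=cv2.minAreaRect((p[:,:2]*1000).astype(np.float32));print("viewer",rc,np.median(p[:,2]))
print(np.round(cv2.boxPoints(rc)))
for n,(a,b) in dict(vial=(206,168),torch=(151,271),d1=(383,150),d2=(389,193),gl=(258,186),ol=(312,211)).items(): print(n,np.round(w[b,a],3))
E
```

```text
top
green 142 x,y,z pct5/50/95 [[0.6066, -0.0357, 0.0362], [0.61, -0.004, 0.0629], [0.6172, 0.0271, 0.0663]] rect [611.9  -4.3] [ 9.8 67.4] 2.1
orange 139 x,y,z pct5/50/95 [[0.5382, -0.1728, 0.033], [0.5425, -0.1395, 0.0625], [0.549, -0.1078, 0.0666]] rect [ 544.  -141.6] [ 9.7 68.4] 2.3
side
green 491 x,y,z pct5/50/95 [[0.6026, -0.0402, 0.0151], [0.6056, -0.0113, 0.0421], [0.6136, 0.0254, 0.0624]] rect [608.1  -7.5] [12.4 71.1] 2.0
orange 702 x,y,z pct5/50/95 [[0.5345, -0.177, 0.0142], [0.5372, -0.1481, 0.0432], [0.5466, -0.1117, 0.0626]] rect [ 540.9 -142.7] [12.9 71.1] 2.7
viewer ((777.338623046875, -65.61062622070312), (213.56427001953125, 290.5397644042969), 2.5665438175201416) 0.07722426116542258
[[ 664.   75.]
 [ 677. -216.]
 [ 891. -206.]
 [ 878.   84.]]
vial [0.647 0.169 0.057]
torch [0.403 0.305 0.029]
d1 [ 0.697 -0.283  0.006]
d2 [ 0.584 -0.288  0.009]
gl [0.608 0.044 0.013]
ol [ 0.542 -0.091  0.009]
```

```bash
python3 -m crank '[[[0,0,-8],[0,0,0],1],[[0,0,-8],[0,0,0],1],[[0,0,0],[3.3,3.7,0],1],[[0,0,0],[3.3,3.7,0],1],[[0,0,0],[3.3,3.7,0],1],[[0,0,0],[3.3,3.7,0],1],[[0,0,0],[3.3,3.7,0],1],[[0,0,0],[3.3,3.7,0],1]]' 20; python3 -m crank '[[[0,0,0],[3.3,3.7,0],1],[[0,0,0],[3.3,3.7,0],1],[[0,0,0],[3.3,3.7,0],1],[[0,0,0],[3.3,3.7,0],1],[[0,0,0],[0,0,0],1],[[0,0,0],[0,0,0],1]]'
```

```text
time_s: 0.9
tcp_pos: [0.3665, 0.441, 0.2514]
eef_rot: [180.0, 0.0, 2.5]
contact_force: [-0.1, 0.5, -0.1]
gripper_width: 0.0293
gripper_force: 0.0
time_s: 1.5
tcp_pos: [0.5043, 0.2991, 0.251]
eef_rot: [180.0, 0.0, 2.3]
contact_force: [-0.3, 0.9, -0.4]
gripper_width: 0.0005
gripper_force: 0.0
```

```bash
python3 -m crank '[[[0,0,0],[-0.4,4.9,0],1],[[0,0,0],[-0.4,4.9,0],1],[[0,0,0],[-0.4,4.9,0],1],[[0,0,0],[-0.4,4.9,0],1],[[0,0,0],[-0.5,4.9,0],1],[[0,0,0],[-0.5,4.9,0],1],[[0,0,0],[-0.5,4.9,0],1],[[0,0,0],[-0.5,4.9,0],1]]'; python3 -m crank '[[[0,0,0],[-0.2,4.9,0],1],[[0,0,0],[0,0,4.5],1],[[0,0,0],[0,0,4.5],1],[[0,0,0],[0,0,4.5],1],[[0,0,0],[0,0,4.0],1],[[0,0,0],[0,0,1.5],1],[[0,0,0],[0,0,0],1],[[0,0,0],[0,0,0],1]]'
python3 - <<'E'
from plant import r
from h import *
a=[r.capture(n) for n in("side","top")]
im=np.vstack([cv2.resize(x,None,fx=4,fy=4)[:300,:640] for x in (a[0]["color"][200:275,220:380],a[1]["color"][160:235,230:390])])
cv2.imwrite("pics/pre.png",im[:,:,::-1])
report(a[0],dict(green=(250,185,290,228),orange=(265,225,310,275)))
E
```

```text
time_s: 2.3
tcp_pos: [0.484, -0.0931, 0.2518]
eef_rot: [-180.0, -0.0, 2.6]
contact_force: [1.5, -0.1, -0.1]
gripper_width: 0.0006
gripper_force: 0.0
time_s: 3.1
tcp_pos: [0.4851, -0.1409, 0.062]
eef_rot: [180.0, 0.0, 2.5]
contact_force: [0.3, -1.1, 0.3]
gripper_width: 0.0006
gripper_force: 0.0
green 22 x,y,z pct5/50/95 [[0.6077, -0.0409, 0.0454], [0.6113, -0.0388, 0.0552], [0.6145, -0.0342, 0.0623]] rect [611.3 -38.1] [9.1 4.2] 52.0
orange 147 x,y,z pct5/50/95 [[0.5359, -0.1774, 0.0134], [0.5381, -0.172, 0.0256], [0.5453, -0.1428, 0.0464]] rect [ 538.4 -170.2] [ 8.4 18.4] 29.5
```

View pics/pre.png

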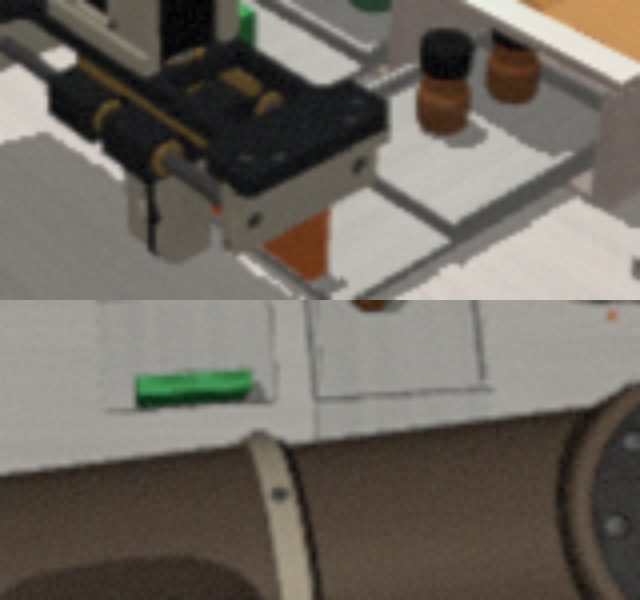

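```bash
python3 -m crank '[[[0,0,0],[1.2,0,0.3],1],[[0,0,0],[1.2,0,0.3],1],[[0,0,0],[0.6,0,0],1],[[0,0,0],[0.3,0,0],1],[[0,0,0],[0.3,0,0],1],[[0,0,0],[0.3,0,0],1],[[0,0,0],[0.3,0,0],1],[[0,0,0],[0.3,0,0],1]]'; python3 -m crank '[[[0,0,0],[0.4,0,0],1],[[0,0,0],[0.5,0,0],1],[[0,0,0],[0.5,0,0],1],[[0,0,0],[0.5,0,0],1],[[0,0,0],[0.5,0,0],1],[[0,0,0],[0.5,0,0],1],[[0,0,0],[0.5,0,0],1],[[0,0,0],[0.4,0,0],1]]'
```

```text
time_s: 4.0
tcp_pos: [0.5291, -0.1399, 0.0555]
eef_rot: [-180.0, 0.1, 2.4]
contact_force: [-1.6, -0.0, 0.8]
gripper_width: 0.0002
gripper_force: 0.8
time_s: 4.8
tcp_pos: [0.5679, -0.1382, 0.0555]
eef_rot: [180.0, 0.0, 2.4]
contact_force: [-1.1, 0.2, -0.3]
gripper_width: 0.0004
gripper_force: 0.8
```

```bash
python3 -m crank '[[[0,0,0],[0.5,0,0],1],[[0,0,0],[0.5,0,0],1],[[0,0,0],[0.5,0,0],1],[[0,0,0],[0.4,0,0],1],[[0,0,0],[0.3,0,0],1],[[0,0,0],[0.2,0,0],1],[[0,0,0],[0.2,0,0],1]]'; python3 -m crank '[[[0,0,0],[0.2,0,0],1],[[0,0,0],[0.2,0,0],1]]';python3 -m crank '[[[0,0,0],[0.2,0,0],1]]'
```

```text
time_s: 5.5
tcp_pos: [0.5935, -0.1371, 0.0555]
eef_rot: [-180.0, 0.0, 2.4]
contact_force: [-0.9, -0.4, 0.2]
gripper_width: 0.0007
gripper_force: 0.8
time_s: 5.7
tcp_pos: [0.5974, -0.1369, 0.0555]
eef_rot: [-180.0, 0.0, 2.4]
contact_force: [-1.0, -0.4, -0.1]
gripper_width: 0.0
gripper_force: 0.8
time_s: 5.8
tcp_pos: [0.5995, -0.1368, 0.0555]
eef_rot: [-180.0, 0.0, 2.4]
contact_force: [-1.7, 0.5, -0.7]
gripper_width: 0.0006
gripper_force: 0.8
```

```bash
python3 -m crank '[[[0,0,0],[0.15,0,0],1],[[0,0,0],[0.1,0,0],1]]';python3 -m crank '[[[0,0,0],[0.15,0,0],1],[[0,0,0],[0,0,0],1]]'; python3 -m crank '[[[0,0,0],[0.15,0,0],1],[[0,0,0],[0,0,0],1]]'
```

```text
time_s: 6.0
tcp_pos: [0.6021, -0.1367, 0.0555]
eef_rot: [-180.0, -0.0, 2.4]
contact_force: [-0.6, 0.2, -0.7]
gripper_width: 0.0001
gripper_force: 0.8
time_s: 6.2
tcp_pos: [0.6037, -0.1367, 0.0556]
eef_rot: [180.0, -0.0, 2.4]
contact_force: [-1.4, -0.4, -0.6]
gripper_width: 0.0001
gripper_force: 0.5
time_s: 6.4
tcp_pos: [0.6052, -0.1366, 0.0556]
eef_rot: [180.0, -0.0, 2.4]
contact_force: [-1.0, 0.6, -0.8]
gripper_width: 0.0003
gripper_force: 0.4
```

```bash
python3 -m crank '[[[0,0,0],[0.15,0,0],1],[[0,0,0],[0,0,0],1]]';python3 -m crank '[[[0,0,0],[0.15,0,0],1],[[0,0,0],[0,0,0],1]]'; python3 -m crank '[[[0,0,0],[0.15,0,0],1],[[0,0,0],[0,0,0],1]]'
python3 - <<'E'
from plant import r
from h import *
c=r.capture("side");cv2.imwrite("pics/push.png",cv2.resize(c["color"][170:290,230:390],None,fx=5,fy=5)[:,:,::-1])
E
```

```text
time_s: 6.6
tcp_pos: [0.6067, -0.1365, 0.0556]
eef_rot: [180.0, -0.0, 2.4]
contact_force: [-0.4, -0.9, -1.0]
gripper_width: 0.0006
gripper_force: 0.4
time_s: 6.8
tcp_pos: [0.6082, -0.1365, 0.0556]
eef_rot: [180.0, -0.0, 2.4]
contact_force: [-0.1, 0.4, -0.8]
gripper_width: 0.0009
gripper_force: 0.4
time_s: 7.0
tcp_pos: [0.6097, -0.1364, 0.0557]
eef_rot: [180.0, -0.0, 2.4]
contact_force: [-0.7, 0.3, -0.4]
gripper_width: 0.0002
gripper_force: 0.4
```

View pics/push.png

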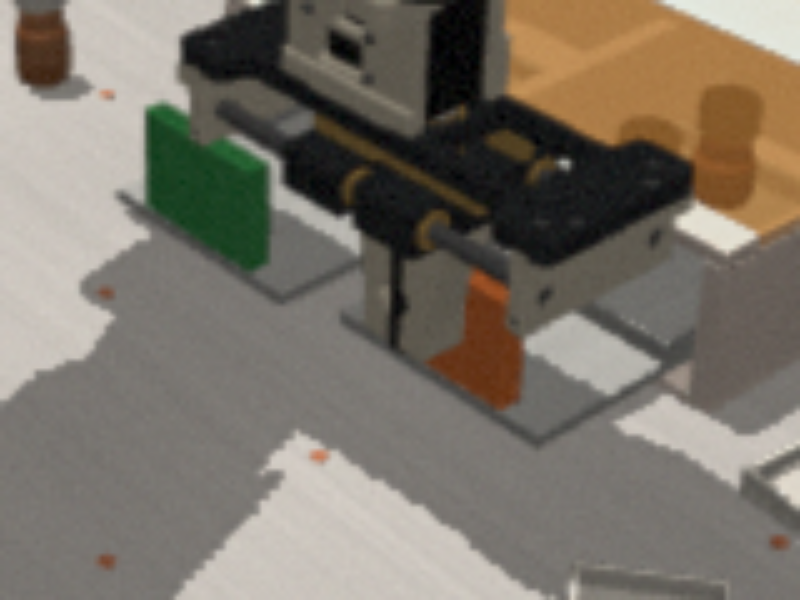

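The fingertips are against the orange pad, and its tray's front edge is already slightly further in than the green one's. So green isn't fully home, and orange still has some way to go. I'll measure the remaining distance.

```bash
python3 - <<'E'
from plant import r
from h import *
c=r.capture("side")
report(c,dict(green=(250,185,290,228),orange=(310,222,340,255)))
s=np.load("pics/side0.npz");w=cloud(s)
# viewer front face from side view: points with .02<z<.07 around right/mid front
for (u0,v0,u1,v1) in [(352,222,368,248),(278,180,285,195)]:
    p=w[v0:v1,u0:u1].reshape(-1,3);print(np.round(np.nanpercentile(p,[5,50,95],axis=0),3).tolist())
t=np.load("pics/top0.npz");W=cloud(t)
for u in (248,275,305,335,358):
    k=np.where((W[120:165,u,2]>.068)&(W[120:165,u,2]<.085))[0]; print(u,np.round(W[120+k.max(),u],4))
E
python3 -m crank '[[[0,0,0],[0.15,0,0],1],[[0,0,0],[0,0,0],1]]'
```

```text
green 468 x,y,z pct5/50/95 [[0.6025, -0.0404, 0.015], [0.6056, -0.0122, 0.04], [0.6135, 0.0251, 0.0622]] rect [608.1  -7.8] [10.7 68.5] 2.9
orange 270 x,y,z pct5/50/95 [[0.6205, -0.1736, 0.0132], [0.6228, -0.1622, 0.0345], [0.6314, -0.1411, 0.0623]] rect [ 625.8 -162. ] [24.2 11.5] 89.5
[[0.674, -0.191, 0.005], [0.709, -0.168, 0.012], [0.744, -0.138, 0.022]]
[[0.679, 0.049, 0.014], [0.693, 0.067, 0.023], [0.705, 0.069, 0.042]]
248 [0.6867 0.0663 0.0776]
275 [0.6903 0.0016 0.0774]
305 [ 0.6941 -0.0718  0.0682]
335 [ 0.696  -0.1435  0.0734]
358 [ 0.6992 -0.1985  0.0758]
time_s: 7.3
tcp_pos: [0.6111, -0.1364, 0.0556]
eef_rot: [180.0, -0.0, 2.4]
contact_force: [-1.0, -0.2, 0.9]
gripper_width: 0.0005
gripper_force: 0.5
```

```bash
python3 -m crank '[[[0,0,0],[0.2,0,0],1],[[0,0,0],[0.2,0,0],1]]';for i in 1 ; do python3 -m crank '[[[0,0,0],[0.1,0,0],1],[[0,0,0],[0.1,0,0],1]]'; python3 -m crank '[[[0,0,0],[0.1,0,0],1],[[0,0,0],[0,0,0],1]]'; done
```

```text
time_s: 7.5
tcp_pos: [0.6147, -0.1362, 0.0556]
eef_rot: [180.0, 0.0, 2.4]
contact_force: [-8.8, 2.0, 7.2]
gripper_width: 0.0008
gripper_force: 5.3
time_s: 7.7
tcp_pos: [0.6147, -0.1363, 0.0552]
eef_rot: [-180.0, 0.3, 2.4]
contact_force: [-10.4, -0.2, 8.1]
gripper_width: 0.0002
gripper_force: 5.3
time_s: 7.9
tcp_pos: [0.6148, -0.1363, 0.0552]
eef_rot: [-180.0, 0.3, 2.4]
contact_force: [-11.8, 0.9, 7.9]
gripper_width: 0.0005
gripper_force: 5.7
```

Stop reached: the force is rising while the TCP stands still. I'll back off, lift, move over to above the green tray, and check before descending.

```bash
python3 -m crank '[[[0,0,0],[-0.4,0,0],1],[[0,0,0],[-0.6,0,0],1],[[0,0,0],[-1,0,0],1],[[0,0,0],[-1.5,0,0],1],[[0,0,0],[0,0,-3],1],[[0,0,0],[0,0,-4],1],[[0,0,0],[0,0,-4],1],[[0,0,0],[0,0,0],1]]'; python3 -m crank '[[[0,0,0],[0,-4.3,0],1],[[0,0,0],[0,-4.3,0],1],[[0,0,0],[0,-4.3,0],1],[[0,0,0],[3,0,0],1],[[0,0,0],[3.2,0,0],1],[[0,0,0],[0,0,0],1],[[0,0,0],[0,0,0],1]]'
python3 - <<'E'
from plant import r
from h import *
c=r.capture("side");t=r.capture("top")
report(c,dict(green=(250,185,290,228),orange=(300,212,345,265)))
cv2.imwrite("pics/over.png",cv2.resize(c["color"][160:280,230:390],None,fx=5,fy=5)[:,:,::-1])
E
```

```text
time_s: 8.7
tcp_pos: [0.5861, -0.1378, 0.1719]
eef_rot: [179.9, -0.6, 2.5]
contact_force: [1.5, -0.0, -0.6]
gripper_width: 0.0004
gripper_force: 0.0
time_s: 9.4
tcp_pos: [0.6392, -0.006, 0.1647]
eef_rot: [-180.0, 0.0, 2.4]
contact_force: [0.3, -0.3, -0.6]
gripper_width: 0.0002
gripper_force: 0.0
green 495 x,y,z pct5/50/95 [[0.6026, -0.0407, 0.0144], [0.6054, -0.0112, 0.0409], [0.6132, 0.0255, 0.0622]] rect [608.8  -7.6] [12.3 69.2] 2.4
orange 707 x,y,z pct5/50/95 [[0.6241, -0.1732, 0.0138], [0.627, -0.1437, 0.0419], [0.6365, -0.1053, 0.0625]] rect [ 630.4 -138.6] [13.4 72.1] 2.6
```

View pics/over.png

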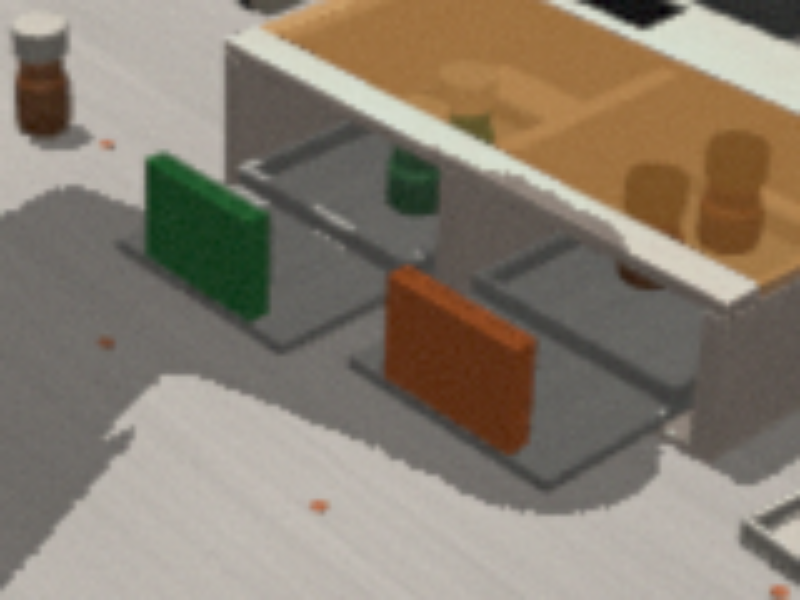

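Orange is home (pad front 0.627, vials standing, seen through the roof at (655,210) and (735,190)). The green lip is unmoved, with a free plate behind it. Descending behind it.

```bash
python3 -m crank '[[[0,0,0],[0.2,0,3],1],[[0,0,0],[0.2,0,3.5],1],[[0,0,0],[0,0,2.5],1],[[0,0,0],[0,0,1.5],1],[[0,0,0],[0,0,0.5],1],[[0,0,0],[0,0,0],1]]'; python3 -m crank '[[[0,0,0],[-0.5,0,0],1],[[0,0,0],[-0.4,0,0],1],[[0,0,0],[-0.3,0,0],1],[[0,0,0],[-0.3,0,0],1],[[0,0,0],[-0.3,0,0],1],[[0,0,0],[-0.3,0,0],1]]'
```

```text
time_s: 10.1
tcp_pos: [0.6433, -0.006, 0.0557]
eef_rot: [180.0, 0.0, 2.4]
contact_force: [-0.4, -0.8, 0.4]
gripper_width: 0.0003
gripper_force: 0.0
time_s: 10.7
tcp_pos: [0.623, -0.0066, 0.0562]
eef_rot: [-180.0, -0.1, 2.5]
contact_force: [2.0, 0.2, 1.7]
gripper_width: 0.0006
gripper_force: 0.8
```

```bash
python3 -m crank '[[[0,0,0],[-0.4,0,0],1],[[0,0,0],[-0.5,0,0],1],[[0,0,0],[-0.5,0,0],1],[[0,0,0],[-0.5,0,0],1],[[0,0,0],[-0.5,0,0],1],[[0,0,0],[-0.5,0,0],1],[[0,0,0],[-0.5,0,0],1],[[0,0,0],[-0.5,0,0],1]]'; python3 -m crank '[[[0,0,0],[-0.5,0,0],1],[[0,0,0],[-0.5,0,0],1],[[0,0,0],[-0.5,0,0],1],[[0,0,0],[-0.4,0,0],1],[[0,0,0],[-0.3,0,0],1],[[0,0,0],[-0.2,0,0],1]]';python3 -m crank '[[[0,0,0],[-0.2,0,0],1],[[0,0,0],[-0.2,0,0],1]]';python3 -m crank '[[[0,0,0],[-0.2,0,0],1],[[0,0,0],[-0.1,0,0],1]]'
```

```text
time_s: 11.5
tcp_pos: [0.5831, -0.0084, 0.0556]
eef_rot: [-180.0, -0.0, 2.4]
contact_force: [2.1, 0.5, 1.6]
gripper_width: 0.0002
gripper_force: 0.8
time_s: 12.1
tcp_pos: [0.5591, -0.0095, 0.0555]
eef_rot: [180.0, 0.0, 2.4]
contact_force: [1.1, 0.2, 0.1]
gripper_width: 0.0001
gripper_force: 0.8
time_s: 12.3
tcp_pos: [0.5554, -0.0097, 0.0555]
eef_rot: [180.0, -0.0, 2.4]
contact_force: [2.2, -0.4, 1.1]
gripper_width: 0.0008
gripper_force: 0.8
time_s: 12.5
tcp_pos: [0.5523, -0.0098, 0.0556]
eef_rot: [180.0, 0.0, 2.4]
contact_force: [1.9, -0.0, 0.7]
gripper_width: 0.0005
gripper_force: 0.8
```

```bash
for i in 1; do python3 -m crank '[[[0,0,0],[-0.2,0,0],1],[[0,0,0],[-0.1,0,0],1]]';python3 -m crank '[[[0,0,0],[-0.15,0,0],1],[[0,0,0],[-0.1,0,0],1]]';python3 -m crank '[[[0,0,0],[-0.15,0,0],1],[[0,0,0],[-0.1,0,0],1]]'; done
```

```text
time_s: 12.7
tcp_pos: [0.5492, -0.0099, 0.0555]
eef_rot: [180.0, 0.0, 2.4]
contact_force: [1.3, 0.3, -0.3]
gripper_width: 0.0
gripper_force: 0.8
time_s: 12.9
tcp_pos: [0.5468, -0.01, 0.0555]
eef_rot: [180.0, 0.0, 2.4]
contact_force: [2.1, -0.7, 0.5]
gripper_width: 0.0002
gripper_force: 0.8
time_s: 13.1
tcp_pos: [0.5443, -0.0101, 0.0555]
eef_rot: [180.0, 0.0, 2.4]
contact_force: [1.7, -1.1, 0.6]
gripper_width: 0.0002
gripper_force: 0.8
```

```bash
python3 -m crank '[[[0,0,0],[-0.2,0,0],1],[[0,0,0],[-0.1,0,0],1]]';python3 -m crank '[[[0,0,0],[-0.15,0,0],1],[[0,0,0],[-0.1,0,0],1]]';python3 -m crank '[[[0,0,0],[-0.15,0,0],1],[[0,0,0],[-0.1,0,0],1]]'
```

```text
time_s: 13.3
tcp_pos: [0.5433, -0.0099, 0.0559]
eef_rot: [-180.0, -0.2, 2.5]
contact_force: [9.9, -2.3, -5.7]
gripper_width: 0.0002
gripper_force: 4.8
time_s: 13.5
tcp_pos: [0.5432, -0.0096, 0.0564]
eef_rot: [-180.0, -0.5, 2.5]
contact_force: [16.4, -5.4, -10.4]
gripper_width: 0.0005
gripper_force: 8.3
time_s: 13.7
tcp_pos: [0.5431, -0.0093, 0.0569]
eef_rot: [-179.9, -0.7, 2.6]
contact_force: [24.6, -6.6, -15.8]
gripper_width: 0.0004
gripper_force: 11.8
```

The end stop is reached. I'll unload the finger, clear the lip and lift straight up.

```bash
python3 -m crank '[[[0,0,0],[0.4,0,0],1],[[0,0,0],[0.4,0,0],1],[[0,0,0],[0.8,0,0],1],[[0,0,0],[0.8,0,0],1],[[0,0,0],[0,0,0],1]]';python3 -m crank '[[[0,0,0],[0,0,-2],1],[[0,0,0],[0,0,-4],1],[[0,0,0],[0,0,-4.5],1],[[0,0,0],[0,0,-4.5],1],[[0,0,0],[0,-4.5,0],1],[[0,0,0],[0,-4.5,0],1],[[0,0,0],[0,-4.5,0],1],[[0,0,0],[0,-4.5,0],1]]'
python3 -m crank '[[[0,0,0],[0,-4.5,0],1],[[0,0,0],[0,-4.5,0],1],[[0,0,0],[0,0,0],1],[[0,0,0],[0,0,0],1]]'
python3 - <<'E'
from plant import r
from h import *
c=r.capture("side");t=r.capture("top")
report(c,dict(green=(220,190,290,240),orange=(300,212,345,265)))
a=cv2.resize(c["color"][150:275,200:390],None,fx=3.2,fy=3.2);b=cv2.resize(t["color"][60:245,195:410],(a.shape[1],523))[0:200*2:1]
cv2.imwrite("pics/end.png",cv2.resize(np.vstack([a,b]),None,fx=.74,fy=.74)[:,:,::-1])
E
```

```text
time_s: 14.2
tcp_pos: [0.5614, -0.0093, 0.0554]
eef_rot: [180.0, 0.0, 2.4]
contact_force: [0.4, 0.3, -0.1]
gripper_width: 0.0005
gripper_force: 0.0
time_s: 15.0
tcp_pos: [0.5522, 0.1719, 0.2057]
eef_rot: [-180.0, 0.0, 2.4]
contact_force: [1.3, 0.1, 0.1]
gripper_width: 0.0003
gripper_force: 0.0
time_s: 15.4
tcp_pos: [0.5483, 0.2612, 0.2049]
eef_rot: [180.0, 0.1, 2.5]
contact_force: [-0.2, -0.4, -0.5]
gripper_width: 0.0007
gripper_force: 0.0
green 511 x,y,z pct5/50/95 [[0.5188, -0.0438, 0.015], [0.5215, -0.0146, 0.0425], [0.5293, 0.0222, 0.0626]] rect [525.  -10.3] [13.7 70.9] 3.6
orange 697 x,y,z pct5/50/95 [[0.6243, -0.173, 0.0143], [0.6269, -0.1429, 0.0424], [0.6364, -0.1058, 0.0626]] rect [ 631.  -138.4] [14.7 71.6] 1.8
```

View pics/end.png

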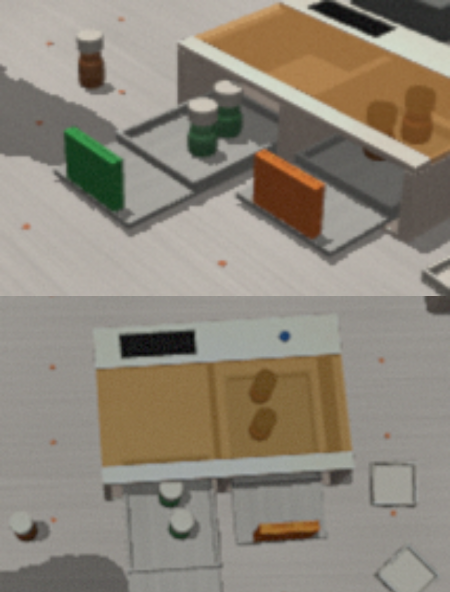

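The picture shows orange home with its vials upright (381,115 and 418,110) and green fully out with its vials upright (203,125 and 228,110). The lips are 100 mm apart along the rail, as they should be, and the spare vial and dishes haven't moved.

```bash
python3 -c "
from plant import r
print(r.close_job())"
```

```text
the job is handed in; nothing more can be done
None
```

The job is handed in at about 15.5 s: the orange tray was pushed fully home first, then the green tray was hooked and drawn out to its end stop, with all four vials standing, the spare vial and dishes where they were, and the robot clear (the torch was never approached or re-checked).

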